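# Shift the blade carriage to the felt wheel and pin it

## Robot

A 6-joint arm with a two-finger parallel gripper is mounted at the origin on the work surface. World frame = base frame: x ahead of the robot, y to its left, z up, the work surface at z = 0. Lengths are in m, angles in degrees, forces in N, time in s.
With the tool pointing down it reaches from about 0.35 to 0.925 m from the base axis. Payload 6.4 kg.
Tool frame: the origin (TCP) lies midway between the tips of the shut fingers; the grasp point (between the pads) lies 19 mm behind it; z points along the fingers, y is the line along which they close (so a half turn about z gives the same grasp; the last joint's range is limited). The gripper opens to 94 mm and grips with 3 to 60 N. Pads are 16 mm wide; open, the fingers measure 119 mm over their backs; the gripper's body (75 mm by 177 mm) begins 78 mm behind the grasp point.
Start: joints at [65.541, 14.043, 89.255, -0, 76.702, -9.975], TCP at [0.163, 0.629, 0.205] pointing down, gripper open.
Joint ranges: [-179.41, 179.41], [-58.25, 129.5], [7.25, 145.43], [-54.29, 234.29], [11.92, 165.04], [-157.13, 157.13]. Speed limits (degrees/s): [147.25, 147.25, 180, 180, 180, 180].

## Interface

Orientations are given as a 3x3 rotation matrix whose columns are the frame's x, y, z axes.
In Python, from workcell import bot, cams gives the robot as it stands. Calls block until the motion is done:
- bot.move_to(position, orientation): joint-space move of the TCP to a pose.
- bot.servo_line(position, v=0.15, rotation=None, f_stop=None): straight line of the TCP; rotation=None keeps the orientation; v is the mean speed in m/s. With f_stop (N) it stops when the force on the tool has changed by that much, and returns True; else False.
- bot.movej(angles): joint-space move.
- bot.move_gripper(opening, effort=None): opening from 0.0 (shut) to 1.0 (fully open); effort is the grip in N (None keeps the last); returns when the fingers have stopped.
- bot.sleep(seconds).
- bot.solve_ik(position, orientation): joint angles nearest the present ones, or None.
- bot.get_obs(): the state.
- cams.snapshot(name): name is "side" or "top"; returns a dict with "img" (384x512x3 uint8, blue, green, red), "K" (3x3 intrinsics, pixels), "cam_to_world" (4x4, takes a point from camera to world coordinates). Camera axes: x right, y down, z forward; pixel columns grow to the right and rows downward; lengths in m; the calibration is good to about 2 mm. A picture is of the moment at which its call begins. There is no depth.
A pose or a line that the arm cannot do raises bot.IKError and nothing moves.
- bot.close_job(): hands the job in; it is judged then, once.
The state is a dict: "time": time; "joint_pos": joint angles; "qvel": joint speeds; "joint_torque": joint torques, N m; "ee_pos": TCP position; "ee_rot": TCP orientation; "contact_force": force on the tool from outside, world axes, zero at the start; "torque": the same for the moment, N m; "width": opening from 0.0 (shut) to 1.0 (fully open); "grasp_force": force on a finger pad.
Only numpy, scipy, OpenCV 4.12 (cv2) and the standard library are available. Lean on these libraries where they do the work, as an engineer would, in place of code of your own. Each camera call takes 0.05 s, during which the arm holds its last target. There are 200 camera calls.

## Task

The blade clamped in the grinder's slide carriage is ready for honing. Lift the sharpening stone off the slide and lay it flat in the wooden stone tray, push the carriage along its rail until it clicks into the station at the pale felt wheel, where the fork is, then take the headed locking pin from the wooden block and push it through the fork and the carriage's lug until its head sits down on the fork. Let go of everything, keep the carriage off the stone and the gripper off the clamped blade, and leave the other things on the bench where they are.

Things in the scene. Friction and masses are not known exactly. Their poses are not given: they have to be found in the camera images.
- machine: Fixed bench grinder (grey motor, red guards up to 235 mm high) carrying an inclined slide on the robot's side. Origin on the bench under the slide's middle; x to the wheels, y along the rail, z up. Spindle at x 155, z 135 mm. Grey stone wheel at y +125, pale felt wheel at y -125 mm. Clear eye shields 84 mm wide over each wheel reach forward to x 45 mm, 215 to 245 mm above the bench.
- slide: The slide's flat grey bed, part of the machine. Origin in its surface, 80 mm above the machine's origin; y along the rail, x up the slope to the wheels, z square to the bed, leaning 25 deg from vertical towards the robot. Bed x -55 to 72, y -212 to 202 mm. Fence 20 mm high along its lower edge, x -54 to -46. End stops 22 mm high at y 193 to 201 and -205 to -212. Notch bar 8 mm high at x 62 to 70.
- lock_hole (a point): Mouth of the lock hole, centre of the top of the steel fork fixed to the slide (slide x -78, y -125, z 50 mm; slide axes: the pin goes in along -z). Fork open at both y ends: plates 44 x 44 x 10 mm at slide z 12 to 22 and 40 to 50 with 18 mm through holes, countersunk 2.5 mm, joined by a 12 mm web on the robot's side. Free below.
- carriage (a joint): Place of the carriage along its rail, m: 0 = stone wheel's station, grows along the slide's -y, 0.25 = felt wheel's station, where the lug hole is under the lock hole; stops at -0.008 and 0.270. Friction about 1.5 N; at each station a spring ball drops into a notch and centres it from about 3 mm away; some 7 N pushes it out.
- sled: The carriage. Slide axes, origin at slide x 0, z 0, y 125 mm minus the joint value. Aluminium block x -42 to 48, y -55 to 55, z 3 to 25 mm; at each y end a steel cheek 12 mm thick, x -28 to 36, up to z 49; between them a clamp bar with two black knobs at x 9 to 35, up to z 64. Steel lug at y -18 to 18, z 26 to 36, reaching over the fence to x -98.
- push_face (a point): Middle of the flat outer face of the carriage's +y cheek (sled x 4, y 55, z 30 mm; slide axes), the face to push on towards the felt wheel's station.
- lug_hole (a point): Centre of the top of the 17 mm through hole in the carriage's lug (sled x -78, y 0, z 36 mm; slide axes). At the felt wheel's station it is 14 mm below the lock hole.
- blade: Plane blade 110 x 42 x 4 mm clamped in the carriage and moving with it; origin and axes of the sled. Lies at x -17 to 95, y -21 to 21, z 25 to 30 mm, edge towards the wheels. Not to be touched.
- stone: Grey two-layer sharpening stone 100 x 50 x 25 mm, lying flat on the slide between the carriage and the felt wheel's station, its lower end against the fence. Origin at the centre of its underside; x along its 100 mm (up the slope at first), y across its 50 mm (along the rail at first), z through its thickness. 0.3 kg.
- tray: Fixed open wooden tray for the stone, 180 (x) x 150 (y) x 28 mm high, walls and floor 6 mm thick. Origin at the centre of its underside, z up. Stands left or right of the slide.
- pinblock: Fixed wooden block 170 (x) x 70 (y) x 62 mm high with three upright 16.5 mm holes in a row along its x, 50 mm apart, the second in the middle, 58 mm deep. The pin and two punches stand in them in any order. Origin at the centre of its underside. Stands on the other side from the tray.
- pin: Steel locking pin standing in the block, head on the block's top: shank 14 mm thick, 55 mm long with a tapered end, and a plain dark cylindrical head 28 mm thick and 34 mm high; the only one with a head thicker than its shank. Origin at the shank's lower end, z along the pin to the head. 0.12 kg.
- pin_shoulder (a point): Underside of the pin's head, on the pin's axis, 55 mm above its origin; axes as the pin.
- drift: Bystander: straight steel drift punch 13.6 mm thick, 102 mm long, no head, standing in the block with 44 mm showing. Origin at its lower end.
- centre_punch: Bystander: steel centre punch 13.6 mm thick, 92 mm long, narrower at the top, standing in the block with 34 mm showing. Origin at its lower end.
- knife_wood: Bystander: knife with a wooden handle, 257 mm long, 18 mm high, lying in front of the slide; origin at the handle's front end, blade to +x.
- knife_blue: Bystander: knife with a blue handle, 237 mm long, 18 mm high, lying in front of the slide; origin at the handle's front end, blade to +x.
- oil_bottle: Bystander: amber oil bottle, 52 mm thick, 160 mm high, standing; origin under its centre.
- mug: Bystander: white mug, 74 mm wide, 85 mm high, standing; origin under its centre.
- paste_tin: Bystander: round aluminium tin, 60 mm wide, 50 mm high, standing by the slide; origin under its centre.

How it is judged:
By the outcome, as a careful person would: the job done as asked, in the order asked, and still so for the second after the job is handed in, with the robot touching nothing.
It also fails if it takes over 70 s, if anything falls off the work surface, if the arm or the gripper's body presses on something with over 40 N, if the wrist force passes 120 N, or if a joint passes its speed limit or range.

## Working session

There is one attempt and no reset: what is moved stays moved. The work goes in short steps, each a Python script; the robot and the scene stay as the last script left them, time stands still between calls to the robot, and variables do not carry over. Pictures are saved under pics/ and viewed, at most 10 in all, crops included, and the job is handed in when it is done.

```bash
ls; mkdir -p pics
python3 - <<'E'
from workcell import bot,cams
import cv2,numpy as np
np.set_printoptions(precision=4,suppress=True)
for n in("side","top"):
    s=cams.snapshot(n); cv2.imwrite(f"pics/{n}0.png",s["img"]); print(n,s["K"].tolist()); print(s["cam_to_world"])
print(bot.get_obs())
E
```

```text
pics
side [[373.2683415505967, 0.0, 253.44233244897936], [0.0, 373.2683415505967, 190.81623559151012], [0.0, 0.0, 1.0]]
[[ 0.9214 -0.2434  0.303   0.2265]
 [-0.3886 -0.568   0.7255 -0.7437]
 [-0.0045 -0.7862 -0.6179  0.7644]
 [ 0.      0.      0.      1.    ]]
top [[358.23975560786613, 0.0, 252.5501404842006], [0.0, 358.23975560786613, 193.5990095376985], [0.0, 0.0, 1.0]]
[[ 0.0275 -0.9922  0.1213  0.3963]
 [-0.9993 -0.0241  0.0297 -0.0152]
 [-0.0266 -0.122  -0.9922  1.2157]
 [ 0.      0.      0.      1.    ]]
{'time': 0.1, 'joint_pos': array([65.5409, 14.079 , 89.316 , -0.0009, 76.7025, -9.9728]), 'qvel': array([ 0.0418, -0.0258, -0.1523, -0.0866, -0.1657, -0.0569]), 'joint_torque': array([ -0.0007, -41.692 , -31.5526,   0.0687,   0.031 ,  -0.    ]), 'ee_pos': array([0.1623, 0.6289, 0.2045]), 'ee_rot': array([[-0.9682,  0.2501, -0.0007],
       [ 0.2501,  0.9682, -0.0016],
       [ 0.0003, -0.0017, -1.    ]]), 'contact_force': array([-0.4332,  0.4061,  0.0881]), 'torque': array([ 0.0057,  0.0274, -0.0229]), 'grasp_force': 0.0, 'width': 1.0001464449247726}
```

View pics/top0.png

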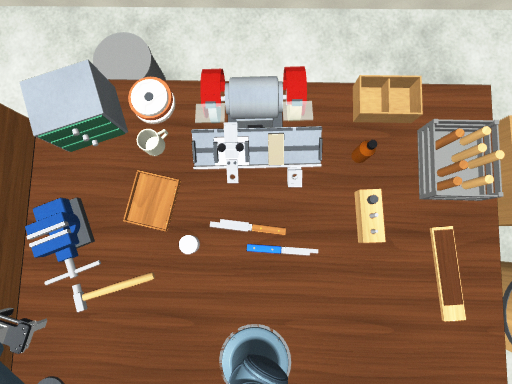

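View pics/side0.png

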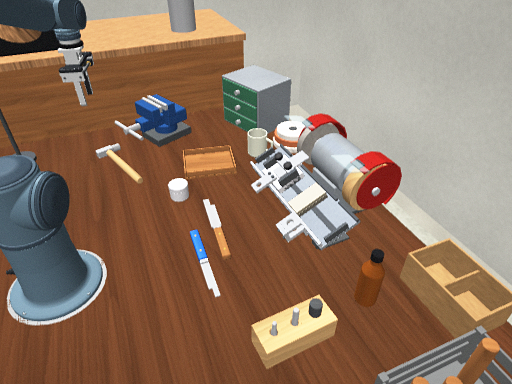

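Top view: the machine is at (255,110) with rail along world −y (image right), carriage (232,150), stone (276,148), fork (295,178), tray (152,200) and pin block (370,215) with the dark pin head at (373,199). Zooming in for accurate pixels.

Run:
```python
import cv2
t=cv2.imread("pics/top0.png");s=cv2.imread("pics/side0.png")
cv2.imwrite("pics/t1.png",cv2.resize(t[115:195,185:330],(800,441),interpolation=cv2.INTER_CUBIC))
cv2.imwrite("pics/s1.png",cv2.resize(s[135:255,235:375],(700,600),interpolation=cv2.INTER_CUBIC))
```

```text
(no output)
```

View pics/t1.png

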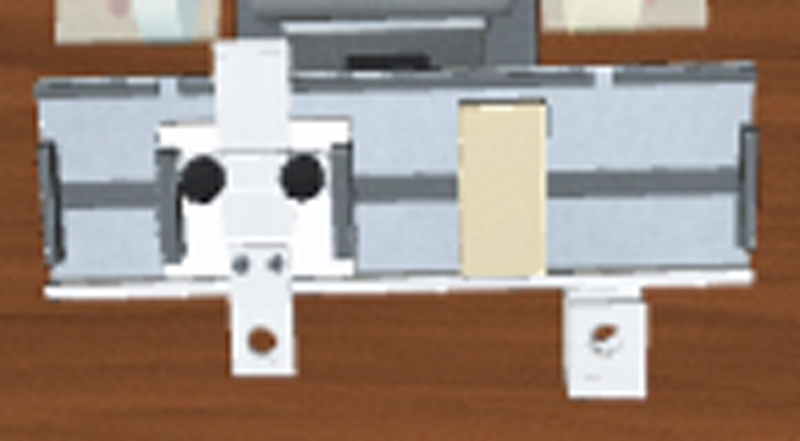

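View pics/s1.png

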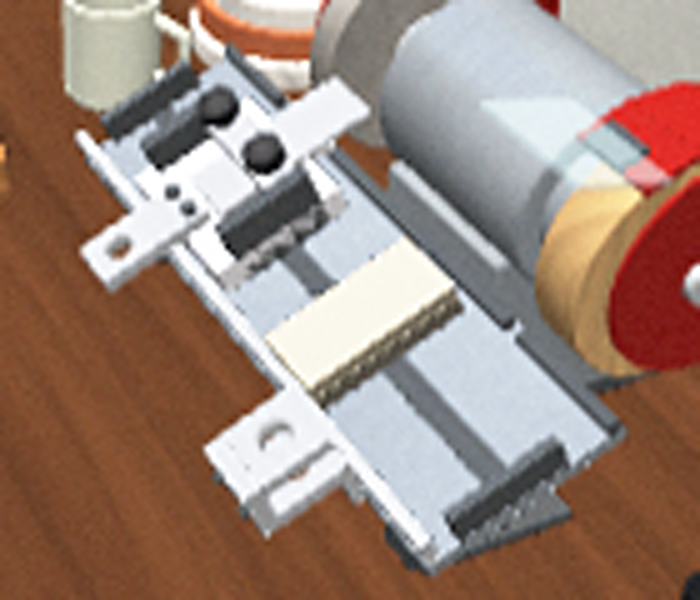

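Top crop: fork hole (605,340), lug hole (261,340), stone top (459..546,103..276), fence ends (45,293),(752,278). Side crop: fork hole (278,435), lug hole (119,248), fence ends (82,135),(437,548). Now a composite for the block and tray.

```bash
cat > geo.py <<'E'
import numpy as np,cv2
K={"side":np.array([[373.26834,0,253.44233],[0,373.26834,190.81624],[0,0,1]]),"top":np.array([[358.23976,0,252.55014],[0,358.23976,193.599],[0,0,1]])}
T={"side":np.array([[.9214,-.2434,.303,.2265],[-.3886,-.568,.7255,-.7437],[-.0045,-.7862,-.6179,.7644],[0,0,0,1]]),
"top":np.array([[.0275,-.9922,.1213,.3963],[-.9993,-.0241,.0297,-.0152],[-.0266,-.122,-.9922,1.2157],[0,0,0,1]])}
def proj(n,P):
    c=(np.atleast_2d(P)-T[n][:3,3])@T[n][:3,:3]; q=c@K[n].T; return q[:,:2]/q[:,2:]
def ray(n,uv):
    d=T[n][:3,:3]@np.linalg.solve(K[n],[uv[0],uv[1],1.]); return T[n][:3,3],d/np.linalg.norm(d)
def onz(n,uv,z):
    o,d=ray(n,uv); return o+d*(z-o[2])/d[2]
def tri(a,b):
    A=[];r=[]
    for n,uv in(("top",a),("side",b)):
        o,d=ray(n,uv);M=np.eye(3)-np.outer(d,d);A.append(M);r.append(M@o)
    p=np.linalg.solve(A[0]+A[1],r[0]+r[1]); return p,[float(np.linalg.norm(np.cross(p-ray(n,u)[0],ray(n,u)[1]))) for n,u in(("top",a),("side",b))]
def tc(u,v,x0=185,y0=115,s=5.517): return ((u+.5)/s-.5+x0,(v+.5)/s-.5+y0)
def sc(u,v): return tc(u,v,235,135,5)
a=np.radians(25)
def slideR(yaw):
    c,s=np.cos(yaw),np.sin(yaw); Rz=np.array([[c,-s,0],[s,c,0],[0,0,1]])
    # x up slope (+x,+z), z leans to robot (-x)
    return Rz@np.array([[np.cos(a),0,-np.sin(a)],[0,1,0],[np.sin(a),0,np.cos(a)]])
E
python3 - <<'E'
from geo import *
from scipy.optimize import least_squares
np.set_printoptions(precision=4,suppress=True)
m=1e-3
pts=[("top",tc(605,340),(-78,-125,50)),("top",tc(570,397),(-100,-103,50)),("top",tc(645,397),(-100,-147,50)),
("top",tc(45,297),(-54,202,20)),("top",tc(752,283),(-54,-212,20)),("top",tc(37,80),(70,202,8)),("top",tc(755,64),(70,-212,8)),
("side",sc(278,435),(-78,-125,50)),("side",sc(205,448),(-100,-103,50)),("side",sc(266,512),(-100,-147,50)),("side",sc(80,133),(-54,202,20)),("side",sc(432,556),(-54,-212,20)),("side",sc(622,432),(70,-212,8))]
lug=[("top",tc(261,340)),("side",sc(119,248))]
def res(p):
    R=slideR(p[2]);o=np.array([p[0],p[1],.08])
    r=[(proj(n,o+R@(np.array(q)*m))[0]-uv) for n,uv,q in pts]
    r+=[(proj(n,o+R@np.array([-.078,.125-p[3],.036]))[0]-uv) for n,uv in lug]
    return np.ravel(r)
s=least_squares(res,[.7,0,0,0],loss="soft_l1");print(s.x,np.degrees(s.x[2]));print(res(s.x).reshape(-1,2))
print("fork hole tri",tri(pts[0][1],pts[7][1]),"model",np.array([*s.x[:2],.08])+slideR(s.x[2])@[-.078,-.125,.05])
print("lug tri",tri(lug[0][1],lug[1][1]))
# stone corners: top face plane slide z=25
R=slideR(s.x[2]);o=np.array([*s.x[:2],.08])
for n,uvs in(("top",[tc(459,103),tc(546,103),tc(546,276),tc(459,276)]),("side",[sc(268,343),sc(405,238),sc(461,293),sc(316,388)])):
    for uv in uvs:
        c,d=ray(n,uv);nz=R[:,2];P=c+d*((o+R@[0,0,.025]-c)@nz)/(d@nz);print(n,R.T@(P-o)*1e3)
t=cv2.imread("pics/top0.png");si=cv2.imread("pics/side0.png")
r=lambda i,x,y,w,h:cv2.resize(i[y:y+h,x:x+w],(400,300),interpolation=cv2.INTER_CUBIC)
cv2.imwrite("pics/c1.png",np.vstack([np.hstack([r(t,325,180,100,75),r(si,245,290,100,75)]),np.hstack([r(t,105,160,100,75),r(si,160,125,100,75)])]))
E
```

```text
[0.6789 0.0133 0.0378 0.0487] 2.1633406268969257
[[ 0.9115  0.1668]
 [ 0.2288 -3.403 ]
 [ 0.4715 -3.5977]
 [ 0.8299 -0.1308]
 [ 0.5896  0.461 ]
 [ 0.1625  0.3117]
 [ 0.9535  0.8612]
 [-0.5135  0.527 ]
 [ 3.3121 -2.4266]
 [-0.8624 -4.721 ]
 [-0.6957  0.674 ]
 [-2.7854 -1.384 ]
 [-0.1514 -2.2327]
 [ 0.1824 -0.0659]
 [ 0.1682 -0.4956]]
fork hole tri (array([ 0.5935, -0.1127,  0.0914]), [0.0010648927562325434, 0.0010648927562325308]) model [ 0.5918 -0.1151  0.0924]
lug tri (array([0.5902, 0.0871, 0.0773]), [0.00017380610623100802, 0.0001738061062311492])
top [ 56.0566 -39.8575  25.    ]
top [ 55.1905 -89.0713  25.    ]
top [-45.1631 -89.6956  25.    ]
top [-44.3625 -39.1202  25.    ]
side [-45.5323 -46.5593  25.    ]
side [ 53.4616 -41.2036  25.    ]
side [ 53.8568 -97.3226  25.    ]
side [-41.2431 -93.1884  25.    ]
```

View pics/c1.png

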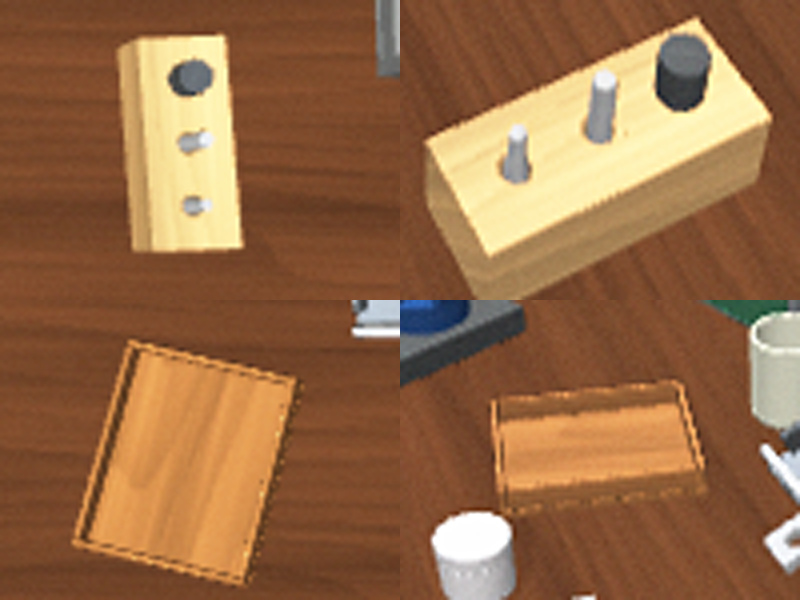

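Composite: block top-face corners in top view (138,40),(226,36),(243,247),(150,250), and in side view (427,143),(697,20),(770,118),(490,254). The pin head tops are at (195,76) and (684,53), and the tray rim corners at (133,341),(299,378),(245,585),(73,545). I'll refit the machine without the fork outline, since the web extends it.

Run:
```python
from geo import *
from scipy.optimize import least_squares
np.set_printoptions(precision=4,suppress=True)
m=1e-3
pts=[("top",tc(605,340),(-78,-125,50)),("top",tc(45,297),(-54,202,20)),("top",tc(752,283),(-54,-212,20)),("top",tc(37,80),(70,202,8)),("top",tc(755,64),(70,-212,8)),
("side",sc(278,435),(-78,-125,50)),("side",sc(80,133),(-54,202,20)),("side",sc(622,432),(70,-212,8))]
lug=[("top",tc(261,340)),("side",sc(119,248))]
def res(p):
    R=slideR(p[2]);o=np.array([p[0],p[1],.08])
    r=[(proj(n,o+R@(np.array(q)*m))[0]-uv) for n,uv,q in pts]
    r+=[(proj(n,o+R@np.array([-.078,.125-p[3],.036]))[0]-uv) for n,uv in lug]
    return np.ravel(r)
for sel in("both",):
    s=least_squares(res,[.7,0,0,0],loss="soft_l1");print(s.x,np.degrees(s.x[2]));print(res(s.x).reshape(-1,2))
R=slideR(s.x[2]);o=np.array([*s.x[:2],.08])
for n,uv in(("top",pts[0][1]),("side",pts[5][1])): print(n,"fork at z",onz(n,uv,.0925))
for uv in [tc(459,103),tc(546,103),tc(546,276),tc(459,276)]:
    c,d=ray("top",uv);nz=R[:,2];P=c+d*((o+R@[0,0,.025]-c)@nz)/(d@nz);print("stone",R.T@(P-o)*1e3)
ct=lambda u,v:tc(u,v,325,180,4)
cs=lambda u,v:tc(u-400,v,245,290,4)
for n,f,L in(("top",ct,[(138,40),(226,36),(243,247),(150,250)]),("side",cs,[(697,20),(770,118),(490,254),(427,143)])):
    P=np.array([onz(n,f(*q),.062) for q in L]);c=P.mean(0);ax=(P[0]+P[1]-P[2]-P[3])/2;print(n,"block",c,"len",np.linalg.norm(ax),"wid",np.linalg.norm(P[1]-P[0]),np.linalg.norm(P[3]-P[2]),"yaw",np.degrees(np.arctan2(ax[1],ax[0])),"pinhole",c+ax/np.linalg.norm(ax)*.05)
print("pin",tri(ct(195,76),cs(684,53)),onz("top",ct(195,76),.096),onz("side",cs(684,53),.096))
tt=lambda u,v:tc(u,v-300,105,160,4); P=np.array([onz("top",tt(*q),.028) for q in[(133,341),(299,378),(245,585),(73,545)]])
ax=(P[0]+P[1]-P[2]-P[3])/2
print("tray",P.mean(0),np.linalg.norm(P-np.roll(P,1,0),axis=1),np.degrees(np.arctan2(ax[1],ax[0])))
```

```text
[0.6799 0.0148 0.0389 0.0499] 2.2293661143674006
[[ 0.4635 -0.1936]
 [ 0.3956 -0.3667]
 [ 0.1314  0.0776]
 [-0.3242  0.0755]
 [ 0.4411  0.4762]
 [-0.3818  0.0707]
 [-0.655   0.3999]
 [-0.1266 -2.7502]
 [ 0.1185 -0.3553]
 [ 0.4202 -0.6124]]
top fork at z [ 0.5923 -0.1122  0.0925]
side fork at z [ 0.594  -0.1139  0.0925]
stone [ 55.0078 -41.4046  25.    ]
stone [ 54.0863 -90.6391  25.    ]
stone [-46.3109 -91.1587  25.    ]
stone [-45.4513 -40.5621  25.    ]
top block [ 0.4771 -0.3638  0.062 ] len 0.16813576958747142 wid 0.07049297538494483 0.07309323275162935 yaw 3.1794854188218116 pinhole [ 0.527 -0.361  0.062]
side block [ 0.477  -0.3646  0.062 ] len 0.1686324770070058 wid 0.06896890004259063 0.06798874576189147 yaw 3.700635468299059 pinhole [ 0.5269 -0.3614  0.062 ]
pin (array([ 0.5269, -0.3593,  0.0943]), [0.000189808964386477, 0.00018980896438638924]) [ 0.5265 -0.3587  0.096 ] [ 0.5264 -0.3603  0.096 ]
tray [0.5118 0.3593 0.028 ] [0.1784 0.1463 0.1785 0.1495] -12.117040595469367
```

```bash
cat > cell.py <<'E'
from geo import *
np.set_printoptions(precision=4,suppress=True)
O=np.array([.6799,.0148,.08]);RS=slideR(.0389)
S=lambda x,y,z:O+RS@(np.array([x,y,z])*1e-3)
RT=np.c_[-RS[:,0],RS[:,1],-RS[:,2]]           # tool square to the slide
def RD(yaw):                                   # tool down, closing along y turned by yaw (deg)
    c,s=np.cos(np.radians(yaw)),np.sin(np.radians(yaw)); return np.array([[-c,-s,0],[-s,c,0],[0,0,-1.]])
TRAY=np.array([.5118,.3593,0]);PIN=np.array([.5267,-.3605,0])
def show(bot,t=""):
    o=bot.get_obs();print(t,"t",round(o["time"],2),"p",o["ee_pos"],"slide",RS.T@(o["ee_pos"]-O)*1e3,"F",o["contact_force"],"w",round(o["width"],3),"g",round(o["grasp_force"],1))
E
python3 - <<'E'
from workcell import bot
from cell import *
for n,p,R in [("st hi",S(4.4,-66,160),RT),("st",S(4.4,-66,4),RT),("tr hi",TRAY+[0,0,.2],RD(-12.1)),("tr",TRAY+[0,0,.01],RD(-12.1)),("push hi",S(4,155,140),RT),("push",S(4,155,20),RT),("push end",S(4,-57,20),RT),("pin",PIN+[0,0,.066],RD(3.4)),("pinhi",PIN+[0,0,.2],RD(3.4)),("lock hi",S(-78,-125,170),RT),("lock",S(-78,-125,54),RT)]:
    print(n,p,bot.solve_ik(p,R))
bot.move_gripper(.85,40); bot.move_to(S(4.4,-66,150),RT)
print(bot.servo_line(S(4.4,-66,5),v=.12,f_stop=10)); show(bot,"down")
bot.move_gripper(0.0,40); show(bot,"grip")
bot.servo_line(S(4.4,-66,110),v=.15); show(bot,"up")
E
```

```text
st hi [ 0.6189 -0.0536  0.2269] [ -19.5438   -5.6383  110.5783   11.4422   52.2038 -116.971 ]
st [ 0.6848 -0.0511  0.0855] [ -17.0207   13.6191  106.4412   13.4065   36.9362 -118.3485]
tr hi [0.5118 0.3593 0.2   ] [ 24.6965  11.0686  93.3187  -0.      75.6128 -53.2035]
tr [0.5118 0.3593 0.01  ] [ 24.6965  24.5183  98.4948  -0.      56.9869 -53.2035]
push hi [0.6184 0.1675 0.2086] [  5.6825  -1.403  108.5335  -1.9656  47.9261 -85.5518]
push [0.669  0.1695 0.0998] [  5.3722  13.0757 105.3284  -2.225   36.6497 -85.3652]
push end [ 0.6773 -0.0423  0.0998] [ -16.379    11.3526  107.3785   12.6223   38.1054 -116.9627]
pin [ 0.5267 -0.3605  0.066 ] [ -44.5509   21.2909   95.8774   -0.       62.8317 -137.9509]
pinhi [ 0.5267 -0.3605  0.2   ] [ -44.5509   12.7649   91.3475   -0.       75.8876 -137.9509]
lock hi [ 0.5423 -0.1156  0.2011] [ -30.6315  -13.7578  120.4024   16.6522   53.1501 -130.5154]
lock [ 0.5913 -0.1137  0.096 ] [ -27.3959    2.1945  117.9912   19.2358   39.3531 -132.3651]
False
down t 4.79 p [ 0.6847 -0.0512  0.0873] slide [  5.1314 -66.1753   5.652 ] F [-0.5852  0.1641  0.5136] w 0.85 g 0.0
grip t 5.37 p [ 0.6844 -0.0511  0.0866] slide [  4.4879 -66.0304   5.1659] F [-1.118   0.0056  1.8849] w 0.529 g 40.0
up t 6.22 p [ 0.6393 -0.0525  0.18  ] slide [  3.1161 -65.7007 108.8714] F [ 0.4996 -0.6742 -3.1969] w 0.528 g 40.0
```

Run:
```python
from workcell import bot,cams
from cell import *
bot.servo_line(S(4.4,-66,165),v=.2)
bot.move_to(TRAY+[0,0,.16],RD(-12.1)); show(bot,"over tray")
bot.servo_line(TRAY+[0,0,.03],v=.15)
print(bot.servo_line(TRAY+[0,0,.008],v=.03,f_stop=4)); show(bot,"down")
bot.move_gripper(.72); show(bot,"open")
bot.servo_line(TRAY+[0,0,.2],v=.25)
bot.move_gripper(0.0)
# to the push side
bot.move_to(S(4,155,140),RT); 
s=cams.snapshot("top")["img"];cv2.imwrite("pics/t2.png",s)
s2=cams.snapshot("side")["img"];cv2.imwrite("pics/s2.png",s2)
cv2.imwrite("pics/c2.png",np.hstack([cv2.resize(s[110:260,100:330],(460,300)),cv2.resize(s2[110:260,150:320],(340,300))]))
show(bot,"push hi")
```

```text
over tray t 8.22 p [0.5123 0.3586 0.1598] slide [-105.9604  350.066   137.4539] F [-1.1184 -0.1601 -2.3248] w 0.523 g 40.0
True
down t 9.87 p [0.5114 0.3592 0.0102] slide [-169.9627  350.6562    2.2102] F [-0.3737 -0.2771  4.3339] w 0.526 g 40.0
open t 10.37 p [0.5101 0.3586 0.009 ] slide [-171.6383  350.1228    1.6838] F [ 0.6916  0.0586 -0.0775] w 0.721 g 0.0
push hi t 13.34 p [0.6185 0.1687 0.2088] slide [  4.2271 156.1686 140.137 ] F [ 0.4919  0.931  -0.4504] w 0.008 g 0.0
```

View pics/c2.png

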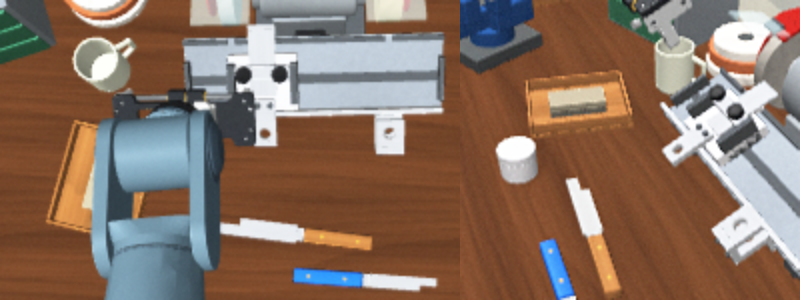

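The stone lies flat in the tray, in both crops. Now pushing the carriage.

Run:
```python
from workcell import bot,cams
from cell import *
bot.servo_line(S(4,155,22),v=.2); show(bot,"pre")
print(bot.servo_line(S(4,-45,22),v=.09,f_stop=12)); show(bot,"pushed")
print(bot.servo_line(S(4,-66,22),v=.02,f_stop=5)); show(bot,"end")
bot.servo_line(S(4,-45,22),v=.1)
bot.servo_line(S(4,-45,165),v=.25); 
bot.move_to(PIN+[0,0,.2],RD(3.4)); bot.move_gripper(.62)
s=cams.snapshot("top");cv2.imwrite("pics/t3.png",s["img"]);s2=cams.snapshot("side");cv2.imwrite("pics/s3.png",s2["img"])
show(bot,"over pin")
cv2.imwrite("pics/c3.png",np.hstack([cv2.resize(s["img"][110:220,180:410],None,fx=2,fy=2),cv2.resize(s2["img"][150:260,230:390],None,fx=2,fy=2)]))
```

```text
pre t 14.08 p [0.6686 0.17   0.1024] slide [  4.6947 155.524   22.5347] F [ 0.385  -0.052  -0.7702] w 0.001 g 0.0
False
pushed t 16.46 p [ 0.6764 -0.0301  0.1021] slide [  4.5951 -44.7799  22.2364] F [ 2.8666  3.9895 -0.3022] w 0.009 g 2.0
True
end t 17.12 p [ 0.676  -0.042   0.1013] slide [  3.5182 -56.5668  21.8802] F [-0.8185 -0.0331 -0.0991] w 0.004 g 0.0
over pin t 20.48 p [ 0.5267 -0.3605  0.2   ] slide [-101.2736 -369.0828  179.6045] F [-0.336   0.1546  0.4331] w 0.62 g 0.0
```

View pics/c3.png

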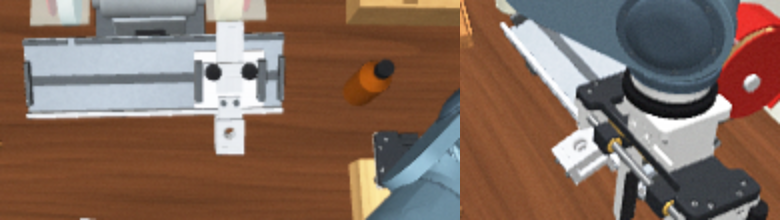

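The carriage sits at the fork. I'll check its travel from the knob centroids and zoom in on the hole.

Run:
```python
from cell import *
for f in("t0","t3"):
    im=cv2.imread("pics/top0.png" if f=="t0" else "pics/t3.png"); x0=(205 if f=="t0" else 275)
    g=(im.max(2)<60).astype(np.uint8); g[:,:x0]=0;g[:,x0+50:]=0;g[:135]=0;g[160:]=0
    n,l,st,c=cv2.connectedComponentsWithStats(g)
    ys=[]
    for i in range(1,n):
        if 15<st[i,4]<120:
            o,d=ray("top",c[i]);z=RS[:,2];P=o+d*((S(0,0,60)-o)@z)/(d@z);q=RS.T@(P-O)*1e3;print(f,c[i],st[i],q)
im=cv2.imread("pics/t3.png");cv2.imwrite("pics/c4.png",cv2.resize(im[140:195,265:325],None,fx=10,fy=10,interpolation=cv2.INTER_CUBIC))
```

```text
t0 [239.4146 146.8049] [236 143   7   8  41] [20.3363 46.7363 60.    ]
t0 [220.6667 147.9792] [217 144   8  11  48] [ 17.7314 104.5806  60.    ]
t3 [286.1707 145.9512] [283 142   7   8  41] [ 20.3965 -96.547   60.    ]
t3 [304.4186 145.5581] [301 142   8   8  43] [  20.6044 -152.2088   60.    ]
```

View pics/c4.png

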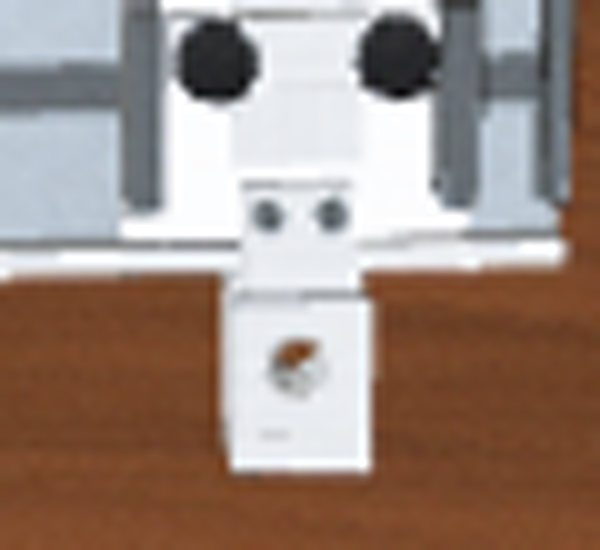

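Travel of 199 mm and a knob midpoint at y −124.4 put it in the notch, and the hole shows clear through at crop (297,367). Next, the pin.

Run:
```python
from workcell import bot,cams
from cell import *
print(bot.servo_line(PIN+[0,0,.066],v=.12,f_stop=10)); show(bot,"down")
bot.move_gripper(0.0,50); show(bot,"grip")
bot.servo_line(PIN+[0,0,.2],v=.15); show(bot,"up")
bot.move_to(S(-78,-125,150),RT)
bot.servo_line(S(-78,-125,119),v=.1); bot.sleep(.3); show(bot,"hover")
s2=cams.snapshot("side")["img"];cv2.imwrite("pics/s4.png",s2)
uv=proj("side",[S(-78,-125,60),S(-78,-125,50)]);print(uv)
x,y=uv[0].astype(int)
print(x-40,y-35);cv2.imwrite("pics/c5.png",cv2.resize(s2[y-35:y+25,x-40:x+40],None,fx=10,fy=10,interpolation=cv2.INTER_CUBIC))
```

```text
False
down t 21.75 p [ 0.5273 -0.3611  0.0671] slide [-156.9024 -369.6562   58.9363] F [ 0.1164 -0.5152  0.3846] w 0.617 g 0.0
grip t 22.34 p [ 0.5268 -0.3605  0.0662] slide [-157.7456 -369.0841   58.3336] F [-0.5313  0.9451  1.6932] w 0.289 g 50.0
up t 23.38 p [ 0.5261 -0.3599  0.1985] slide [-102.3966 -368.4686  178.5277] F [-0.0648 -0.1912 -1.9218] w 0.289 g 50.0
hover t 25.11 p [ 0.5641 -0.115   0.1556] slide [ -77.5271 -125.2371  119.5329] F [-1.3609 -0.1919 -1.6001] w 0.288 g 50.0
[[288.6245 219.6026]
 [289.8423 221.6767]]
248 184
```

View pics/c5.png

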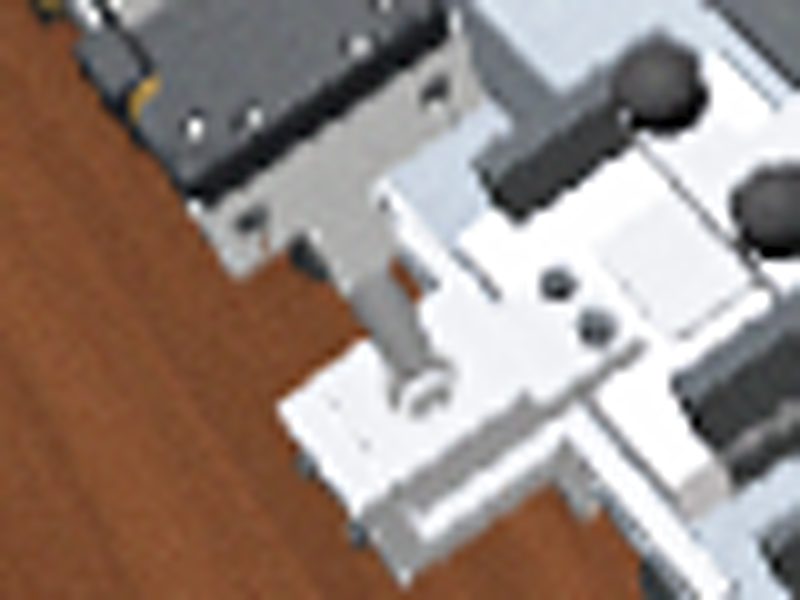

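The pin tip is at about (412,360), within a pixel of where it should be above the hole at (427,381). Inserting with force guards.

Run:
```python
from workcell import bot,cams
from cell import *
for z,v in((98,.04),(80,.04),(62,.05),(51,.02)):
    h=bot.servo_line(S(-78,-125,z),v=v,f_stop=8); show(bot,f"{z} {h}")
    if h: break
s2=cams.snapshot("side")["img"];cv2.imwrite("pics/s5.png",s2)
```

```text
98 False t 25.83 p [ 0.5728 -0.1144  0.1357] slide [ -78.0242 -124.9665   97.8622] F [-0.6804 -0.1581 -1.8616] w 0.29 g 50.0
80 False t 26.43 p [ 0.5804 -0.1141  0.1193] slide [ -78.0616 -124.9649   79.7965] F [ 1.1993  0.7897 -0.9816] w 0.291 g 50.0
62 False t 26.94 p [ 0.5881 -0.1139  0.103 ] slide [ -77.9093 -125.0281   61.7603] F [ 0.2732 -0.0303 -1.0309] w 0.29 g 50.0
51 True t 27.37 p [ 0.5911 -0.1139  0.0968] slide [ -77.8997 -125.1033   54.8311] F [-3.2454  0.0009  4.9659] w 0.29 g 50.0
```

Run:
```python
from workcell import bot,cams
from cell import *
print(bot.servo_line(S(-78,-125,50),v=.02,f_stop=8)); show(bot,"press")
bot.move_gripper(.62); bot.sleep(.2); show(bot,"open")
bot.servo_line(S(-78,-125,170),v=.15)
bot.move_to(TRAY*[1,.6,1]+[-.1,0,.3],RD(-12.1)); show(bot,"away")
s=cams.snapshot("top")["img"];s2=cams.snapshot("side")["img"]
cv2.imwrite("pics/c6.png",np.hstack([cv2.resize(s[135:195,260:320],(400,400),interpolation=cv2.INTER_CUBIC),cv2.resize(s2[195:255,260:320],(400,400),interpolation=cv2.INTER_CUBIC)]))
```

```text
True
press t 27.62 p [ 0.5915 -0.1138  0.0968] slide [ -77.5037 -125.1051   54.6501] F [-3.2057 -0.7306  5.3594] w 0.289 g 50.0
open t 28.49 p [ 0.5903 -0.1132  0.0953] slide [ -79.2125 -124.431    53.8694] F [-0.0261  0.3419  0.3882] w 0.621 g 0.0
away t 30.79 p [0.4119 0.2151 0.2992] slide [-143.0485  210.5956  308.5207] F [ 0.3652 -0.4182 -0.5284] w 0.62 g 0.0
```

View pics/c6.png

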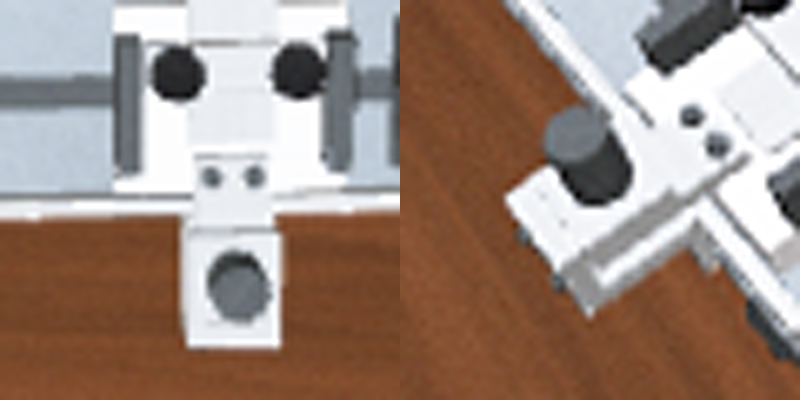

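Both views show the head flush on the fork: (238,287) in the top crop, with its base at (600,195) in the side crop. Handing in.

```bash
python3 -c "
from workcell import bot
print(bot.close_job())"
```

```text
the job is handed in; nothing more can be done
None
```

The job is handed in: the stone lies flat in the tray, the carriage is in the felt wheel's station, the pin's head sits on the fork, and the arm is clear with the gripper open, after about 31 s of the 70 s allowed.

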